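# Close the split housing on its dowels and hold it shut

### The arm

A 6-joint arm with a two-finger parallel gripper is mounted at the origin on a cart in front of the work surface, level with it; the furniture and walls round the work are solid. World frame = base frame: x ahead of the robot, y to its left, z up, the work surface at z = 0. Lengths are in m, angles in rad, forces in N, time in s.
With the tool pointing down it reaches from about 0.425 to 0.95 m from the base axis. Payload 14.7 kg.
Tool frame: the origin (TCP) lies at the very end of the fingers, on their centre line; the grasp point (between the pads) lies 19 mm behind it; z points along the fingers, y is the direction in which the jaws open and shut (so a half turn about z gives the same grasp; the last joint's range is limited). The gripper opens to 85 mm and grips with 20 to 120 N. Pads are 22 mm wide; open, the fingers measure 114 mm over their backs; the gripper's body (76 mm by 85 mm) begins 54 mm behind the grasp point. The pads swing forward as they close: fully open they stand 13 mm farther back than shut.
Start: joints at [-1.266, 0.48, 1.596, -0, 1.065, -0.047], TCP at [0.224, -0.61, 0.231] pointing down, gripper open.
Joint ranges: [-2.75, 2.75], [-0.82, 2.05], [0.23, 2.67], [-1.56, 4.7], [0.09, 2.69], [-2.92, 2.92]. Speed limits (rad/s): [1.89, 1.89, 2.39, 3.01, 3.01, 3.01].

### API

Orientations are given as a rotation vector (axis times angle).
In Python, from cell import r gives the robot as it stands.
- The arm moves only by the tool arm_command, never from a script. Its arguments are lists of equal length, an entry for each row: "rotation": the turn, a rotation vector about the tool's x, y, z in degrees, a list of three; "offset": the shift along the tool's x, y, z in m, a list of three; "jaw": the finger opening in m, from 0 to 0.0854. In form: {"rotation": [[ax, ay, az], ...], "offset": [[dx, dy, dz], ...], "jaw": [jaw, ...]}. A call has 1 to 12 rows; each row is the pose to reach, as a shift and turn from the pose commanded when the call began, along the tool's axes at that moment; what a row does not reach only later rows make up. A row lasts 1/12 s, in which the tool goes at most 41.7 mm and 7.16 degrees, less where a joint would pass 70% of its speed; a pose out of reach is approached as far as the arm can. A call with a gripper value outside its range is refused whole. The fingers move at their own pace and stop on an object; "newtons" is the grip in N (left out, the last holds). Time passes only in rows, so rows that repeat a pose let the fingers close. It gives the time, the measured TCP pose, the force and the opening at its end, in the units of the state.
- r.state(): the state, without advancing time (a new reading comes with each control period).
- r.read_camera(name): name is "scene" or "top" or "wrist"; returns a dict with "img" (384x512x3 uint8, red, green, blue), "z_map" (384x512 float32, m along the optical axis (not along the pixel's ray), 0 where there is no reading), "K" (3x3 intrinsics, pixels), "k1" (the pictures are not rectified: a ray, as slopes to the right and down, at radius r is drawn at 1 + k1 r^2 times it, then the intrinsics apply), "world_to_cam" (4x4, takes a point from world to camera coordinates). Camera axes: x right, y up, looking along -z (the intrinsics and any distortion apply to the point x, -y, -z); pixel columns grow to the right and rows downward; lengths in m; the calibration is good to about 2 mm. A picture is of the moment at which its call begins.
- r.hand_in(): hands the job in, once; it reports no verdict.
The state is a dict: "clock": time; "q": joint angles; "qvel": joint speeds; "joint_torque": joint torques, N m; "eef_pos": TCP position; "ee_rot": TCP orientation; "ft_force": force on the tool from outside, world axes, zero at the start; "ft_torque": the same for the moment, N m; "gripper_width": finger opening in m.
Only numpy, scipy, OpenCV 4.12 (cv2) and the standard library are available. Lean on these libraries where they do the work, as an engineer would, in place of code of your own. Each camera call takes 0.05 s, during which the arm holds its last target.

### The job

Pick up the long housing cover (the one with the bearing neck at one end), set it the right way round on the two dowels of the lower half, and press it down against the sprung plunger until the two halves meet. The program finishes while the robot is still gripping the cover and pressing the pair fully closed, ready for the screws; leave the short cover where it lies.

Things in the scene. Friction and masses are not known exactly. Their poses are not given: they have to be found in the camera images.
- cover: Long aluminium cover, loose, parting face down, 0.28-0.46 kg. Origin: centre of the flange's underside; x along its length, z up. Flange 124 (x) x 68 x 10 mm; dome 80 x 50 mm up to z = 34; on it a rib to grip, 44 mm long (x), 16 thick (y), z = 34 to 64, centred on x = y = 0. A bearing neck, 26 wide and 16 high at y = -14, sticks out of the +x end to x = 75. Two holes, 11 mm, through the flange
- base: Lower housing half on its steel plate, fixed to the worktop. Origin: centre of the plate's underside, on the worktop; x along its length, bearing neck at the +x end, z up. Plate 140 x 84 x 8 mm; flange 124 x 68 mm, its flat top (parting face) at z = 34 mm. Two dowels stand on it. Closed, the cover's origin is 34 mm above this origin and both x axes point the same way (it fits one way round only)
- plunger (a joint): Travel (m) of the sprung steel plunger, 26 mm diameter, in the middle of the lower half: 0 = up, its head 6 mm above the parting face; 0.006 = pushed level with it by the closed cover. The spring pushes up with 7 N at 0 and 12 N at 0.006, so the cover alone rests on it with a 6 mm gap, on the dowels, and springs open when let go
- hole_a (a point): Centre of the cover's 11 mm hole at its plain end (x = -51, y = 0 mm of the cover), at the level of its underside
- hole_b (a point): Centre of the cover's 11 mm hole beside its neck (x = +51, y = +20 mm of the cover), at the level of its underside
- dowel_a (a point): At the lower half's plain end (x = -51, y = 0 mm of the base): steel dowel, 9 mm diameter, standing 20 mm above the parting face, its top 7 mm tapered to 3 mm. The point is on its axis at the level of the parting face
- dowel_b (a point): Beside the lower half's neck (x = +51, y = +20 mm of the base): steel dowel, 9 mm diameter, standing 20 mm above the parting face, its top 7 mm tapered to 3 mm. The point is on its axis at the level of the parting face
- short_cover: A similar but shorter aluminium cover of another housing, to be left alone: flange 100 x 60 mm, no neck, 60 mm high over its rib (44 x 16 mm). Origin: centre of its underside. Either cover may lie at the nearer or the farther place

How it is judged:
On the way, in this order (a step that is already met when the one before it is completed fails the run):
1. the long cover is lifted clear of the worktop (height (world z) of cover above 0.055 m), for 0.1 s.
2. the cover is on both dowels, the right way round (horizontal distance between hole_a and dowel_a below 0.004 m and horizontal distance between hole_b and dowel_b below 0.004 m and z of cover in the frame of base below 0.044 m), for 0.1 s.
At the end, for the whole second after the job is handed in: The cover sits on both dowels the right way round (each hole within 3 mm of its dowel's foot), the plunger is held down by at least 4.5 of its 6 mm, the cover is still, the fingers still grip it (over 2 N), and the short cover lies within 30 mm of where it was (value of joint plunger above 0.0045 m and distance between hole_a and dowel_a below 0.003 m and distance between hole_b and dowel_b below 0.003 m and contact force between the fingers and cover above 2 N and linear speed of cover below 0.02 m/s and distance of short_cover from where it was at the start of the episode below 0.03 m); the arm keeps its last pose, push and grip.
It fails at once if the short cover is pushed or picked up (distance of short_cover from where it was at the start of the episode above 0.03 m).
It also fails if it takes over 38 s, if anything falls off the work surface, if the arm or the gripper's body presses on something with over 40 N, if the wrist force passes 120 N, or if a joint passes its speed limit or range.

## Working session

There is one attempt and no reset: what is moved stays moved. The work goes in short steps, Python scripts to look and compute and a tool call to move; the robot and the scene stay as the last step left them, time stands still between calls to the robot, and variables do not carry over. Pictures are saved under pics/ and viewed, and the job is handed in when it is done.

Besides the shell and the picture viewer there is one more tool, called after ">>>" as name(argument=value, ...) on one line, values as JSON. arm_command: Moves the arm, as the interface text tells. Its arguments: {"type":"object","properties":{"rotation":{"type":"array","items":{"type":"array","items":{"type":"number"}}},"offset":{"type":"array","items":{"type":"array","items":{"type":"number"}}},"jaw":{"type":"array","items":{"type":"number"}},"newtons":{"type":"number"}},"required":["rotation","offset","jaw"]}

```bash
ls; mkdir -p pics; python3 - <<'E'
from cell import r
import cv2,numpy as np
print(r.state())
for n in ["scene","top","wrist"]:
    d=r.read_camera(n); np.savez(f"{n}0.npz",**d)
    cv2.imwrite(f"pics/{n}0.png",d["img"][:,:,::-1]); print(n,d["K"],d["k1"],d["world_to_cam"])
E
```

```text
pics
{'clock': 0.0, 'q': array([-1.26557445e+00,  4.80856870e-01,  1.59687746e+00, -1.96314939e-05,
        1.06511233e+00, -4.65813410e-02]), 'qvel': array([-0.00015655,  0.00036073,  0.00194435,  0.00129853,  0.00167762,
        0.00076828]), 'joint_torque': array([ 5.39872795e-03, -9.50628018e+01, -4.30178547e+01,  8.13932115e-05,
        1.16606645e-02,  4.08258813e-05]), 'eef_pos': array([ 0.22388203, -0.60977613,  0.23065482]), 'ee_rot': array([-3.09189045e+00, -5.49563333e-01,  2.80657231e-04]), 'ft_force': array([ 0.43268059, -0.270259  , -0.26982104]), 'ft_torque': array([ 0.02732671, -0.04471751, -0.02025561]), 'gripper_width': 0.08554283461329694}
scene [[410.55963239   0.         260.35923452]
 [  0.         410.55963239 188.02876075]
 [  0.           0.           1.        ]] -0.056077595198902694 [[-0.76472399 -0.64408576 -0.01872848  0.52138014]
 [ 0.36785248 -0.4602464   0.80799617 -0.17054428]
 [-0.52903854  0.61100474  0.58889    -0.69282701]
 [ 0.          0.          0.          1.        ]]
top [[408.36063489   0.         251.68147668]
 [  0.         408.36063489 190.42357999]
 [  0.           0.           1.        ]] -0.00668236758439851 [[-0.10825892 -0.9941218   0.00135883  0.20683672]
 [ 0.97164504 -0.105522    0.21159164 -0.49219139]
 [-0.21020447  0.02422698  0.97735722 -0.78559523]
 [ 0.          0.          0.          1.        ]]
wrist [[305.32336016   0.         258.62642586]
 [  0.         305.32336016 188.16662325]
 [  0.           0.           1.        ]] -0.007148693340977576 [[ 0.34417377 -0.93890284 -0.00242322 -0.64967353]
 [ 0.8919362   0.32776111 -0.3114843   0.0402519 ]
 [ 0.29324773  0.10504337  0.95024821 -0.38248544]
 [ 0.          0.          0.          1.        ]]
```

View pics/scene0.png

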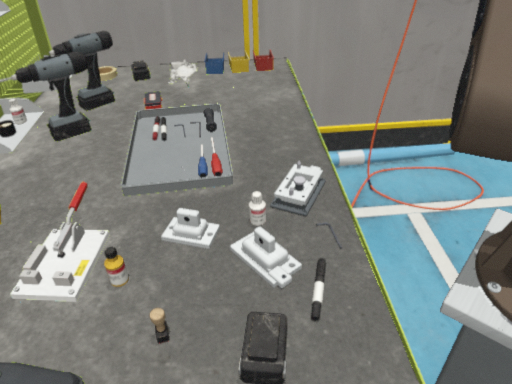

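View pics/top0.png

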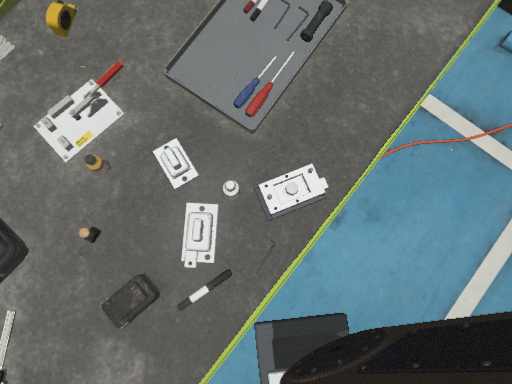

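View pics/wrist0.png

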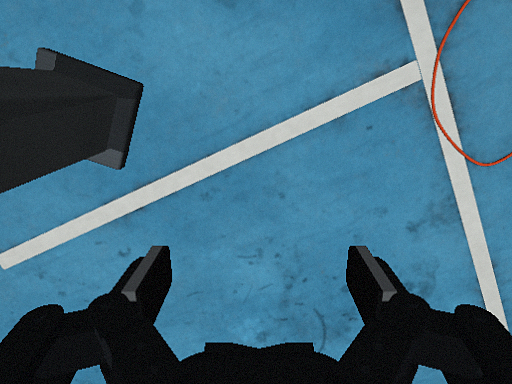

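```bash
cat > h.py <<'E'
import numpy as np,cv2
def load(n): return dict(np.load(n))
def slopes(d,uv):
    K=d["K"];D=np.array([float(d["k1"]),0,0,0.])
    return cv2.undistortPoints(np.asarray(uv,float).reshape(-1,1,2),K,D).reshape(-1,2)
def rays(d,uv):
    s=slopes(d,uv);M=d["world_to_cam"];R=M[:3,:3];t=M[:3,3]
    dc=np.c_[s[:,0],-s[:,1],-np.ones(len(s))]
    return -R.T@t, dc@R
def onplane(d,uv,z):
    c,w=rays(d,uv); k=(z-c[2])/w[:,2]; return c+w*k[:,None]
def cloud(d,uv):
    uv=np.asarray(uv,int); c,w=rays(d,uv); z=d["z_map"][uv[:,1],uv[:,0]]; return c+w*z[:,None]
def project(d,P):
    M=d["world_to_cam"];p=np.atleast_2d(P)@M[:3,:3].T+M[:3,3]; s=np.c_[p[:,0],-p[:,1]]/-p[:,2:3]
    r2=(s**2).sum(1,keepdims=True); s=s*(1+float(d["k1"])*r2); return s@d["K"][:2,:2].T+d["K"][:2,2]
E
python3 - <<'E'
from h import *
d=load("top0.npz");im=d["img"][:,:,::-1]
for n,(x,y) in dict(cov=(150,195),base=(250,155)).items():
    cv2.imwrite(f"pics/z_{n}.png",cv2.resize(im[y:y+80,x:x+90],None,fx=7,fy=7,interpolation=cv2.INTER_CUBIC))
d=load("scene0.npz");im=d["img"][:,:,::-1]
cv2.imwrite("pics/z_sc.png",cv2.resize(im[155:290,220:340],None,fx=4.4,fy=4.4,interpolation=cv2.INTER_CUBIC))
E
```

```text
(no output)
```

View pics/z_cov.png

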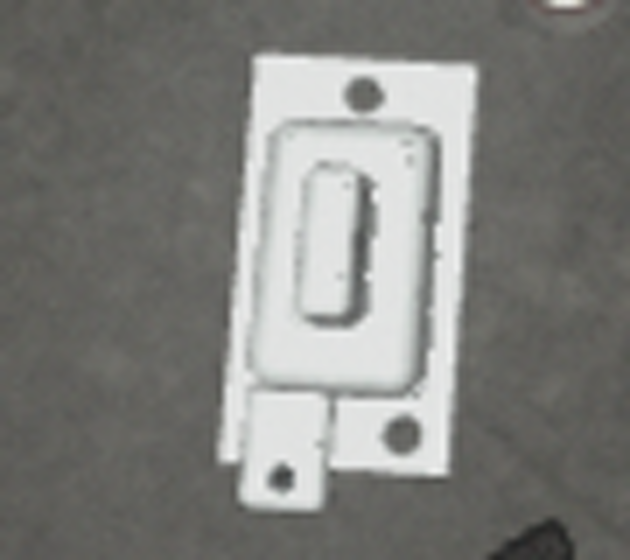

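View pics/z_base.png

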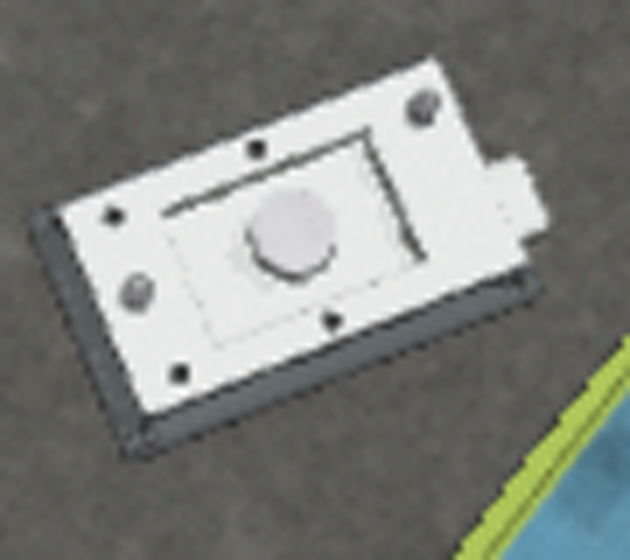

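View pics/z_sc.png

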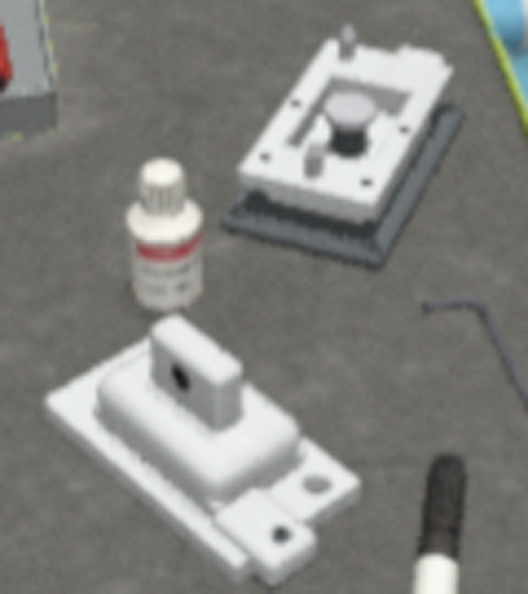

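```bash
python3 - <<'E'
from h import *
d=load("top0.npz")
f=lambda pts,o: (np.array(pts,float)+.5)/7-.5+np.array(o)
def rep(n,P):
    print(n,np.round(P*1000,1).tolist())
c=onplane(d,f([(254,55),(478,66),(449,476),(219,463)],(150,195)),.010)
h=onplane(d,f([(364,94),(402,436)],(150,195)),.010)
rep("cov corners",c); rep("ctr",c.mean(0)); rep("holes",h)
print([np.linalg.norm(c[i]-c[i-1]).round(4) for i in range(4)], np.linalg.norm(h[0]-h[1]))
def fit(model,obs):
    a=model-model.mean(0);b=obs-obs.mean(0)
    th=np.arctan2((a[:,0]*b[:,1]-a[:,1]*b[:,0]).sum(),(a*b).sum())
    R=np.array([[np.cos(th),-np.sin(th)],[np.sin(th),np.cos(th)]])
    t=obs.mean(0)-R@model.mean(0); res=obs-(model@R.T+t)
    return np.degrees(th),t,res
m=np.array([(-62,-34),(-62,34),(62,34),(62,-34),(-51,0),(51,20)])/1e3
for nm,mm,o in [("all",m,np.r_[c,h][:,:2]),("corn",m[:4],c[:,:2])]:
    th,t,res=fit(mm,o); print("COVER",nm,th,t,(res*1e3).round(1).tolist())
b=onplane(d,f([(61,208),(433,58),(525,262),(147,414)],(250,155)),.034)
mb=np.array([(-62,34),(62,34),(62,-34),(-62,-34)])/1e3
th,t,res=fit(mb,b[:,:2]); print("BASE",th,t,(res*1e3).round(1).tolist())
# cloud checks
for n,box in [("top",(150,195,240,275)),("top",(250,155,340,235)),("scene",(225,220,310,290)),("scene",(265,155,330,220))]:
    d=load(n+"0.npz"); v,u=np.mgrid[box[1]:box[3],box[0]:box[2]]; uv=np.c_[u.ravel(),v.ravel()]
    P=cloud(d,uv); P=P[d["z_map"][uv[:,1],uv[:,0]]>0]
    print(n,box,"table",np.median(P[np.abs(P[:,2])<.006,2]))
    for lo,hi in [(.058,.07),(.030,.038),(.036,.046),(.05,.057)]:
        s=P[(P[:,2]>lo)&(P[:,2]<hi)]
        if len(s)>8:
            r=cv2.minAreaRect((s[:,:2]*1e3).astype(np.float32)); print(lo,len(s),s.mean(0).round(4),"medz",np.median(s[:,2]).round(4),[np.round(x,1) for x in r])
E
```

```text
cov corners [[509.9, 294.6, 10.0], [499.0, 226.7, 10.0], [376.7, 246.5, 10.0], [387.9, 314.1, 10.0]]
ctr [443.4, 270.5, 10.0]
holes [[494.1, 262.1, 10.0], [389.9, 259.4, 10.0]]
[np.float64(0.1235), np.float64(0.0688), np.float64(0.1239), np.float64(0.0686)] 0.1042448866403255
COVER all 170.74724059379142 [0.44347146 0.2705051 ] [[-0.3, 0.5], [-0.2, -0.3], [-0.1, -0.4], [0.2, 0.1], [0.3, -0.2], [0.0, 0.4]]
COVER corn 170.83115466353166 [0.44338183 0.27046551] [[-0.1, 0.4], [-0.1, -0.4], [-0.0, -0.3], [0.3, 0.2]]
BASE -74.02389202476833 [0.51175824 0.0685569 ] [[-0.1, -0.8], [0.1, 0.6], [-0.4, 0.7], [0.3, -0.4]]
top (150, 195, 240, 275) table -0.0004420342348622208
0.058 175 [0.4427 0.2706 0.0625] medz 0.0628 [array([442.9, 270.8]), array([16.6, 42.1]), np.float64(80.9)]
0.03 632 [0.4429 0.2687 0.0331] medz 0.0331 [array([468.1, 255.1]), array([ 68.8, 142.7]), np.float64(57.5)]
0.036 43 [0.4625 0.2455 0.0391] medz 0.0385 [array([471. , 249.6]), array([ 55.4, 130.3]), np.float64(55.3)]
0.05 12 [0.4392 0.2635 0.0542] medz 0.0539 [array([437.6, 263.9]), array([ 1.4, 32. ]), np.float64(77.
[... 546 characters left out ...]

0.03 554 [0.4357 0.2797 0.0345] medz 0.0348 [array([443.8, 270.6]), array([49.3, 80. ]), np.float64(81.1)]
0.036 169 [0.4385 0.2772 0.0385] medz 0.0371 [array([444.4, 272.1]), array([40.6, 68.4]), np.float64(86.2)]
0.05 61 [0.4385 0.2768 0.0534] medz 0.0536 [array([442.9, 277. ]), array([43.6, 11.7]), np.float64(6.2)]
scene (265, 155, 330, 220) table 0.0005438168669190668
0.03 782 [0.509  0.0721 0.034 ] medz 0.0342 [array([505.4,  90.4]), array([ 69.2, 191.5]), np.float64(16.2)]
0.036 137 [0.5119 0.076  0.0397] medz 0.04 [array([503.2, 101.7]), array([ 64.1, 169.7]), np.float64(14.4)]
0.05 13 [0.5218 0.0691 0.0522] medz 0.0524 [array([520.5,  72. ]), array([  5.2, 107. ]), np.float64(26.7)]
```

```bash
cat >> h.py <<'E'
from scipy.spatial.transform import Rotation as Ro
def pose(s): return np.array(s["eef_pos"]),Ro.from_rotvec(s["ee_rot"])
def target(xh,pos):
    a=np.radians(xh); X=np.array([np.cos(a),np.sin(a),0]);Z=np.array([0,0,-1.]);return np.array(pos),Ro.from_matrix(np.c_[X,np.cross(Z,X),Z])
def rel(s,xh,pos):
    p,R=pose(s);P,T=target(xh,pos)
    return (R.inv()*T).as_rotvec(degrees=True).round(2).tolist(), R.inv().apply(P-p).round(4).tolist()
E
python3 - <<'E'
from h import *
from cell import r
s=r.state()
print(rel(s,8,(.55,-.25,.23)))
print(pose(s)[1].as_matrix().round(3))
d=load("top0.npz")
# bottle, short cover heights
for n,(a,b,c,e) in dict(bottle=(220,178,242,198),short=(150,135,200,190)).items():
    v,u=np.mgrid[b:e,a:c];P=cloud(d,np.c_[u.ravel(),v.ravel()]);h=P[P[:,2]>.015];print(n,h.mean(0).round(3),h.max(0).round(3),h.min(0).round(3))
E
```

```text
([-0.05, 0.0, 12.16], [0.4301, -0.2255, 0.001])
[[ 0.939  0.345 -0.   ]
 [ 0.345 -0.939  0.001]
 [ 0.    -0.001 -1.   ]]
bottle [0.517 0.195 0.064] [0.541 0.212 0.872] [0.335 0.173 0.019]
short [0.591 0.307 0.051] [0.637 0.341 0.872] [0.335 0.173 0.015]
```

>>> arm_command(rotation=[[0, 0, 12], [0, 0, 12], [0, 0, 12], [0, 0, 12], [0, 0, 12], [0, 0, 12], [0, 0, 12], [0, 0, 12], [0, 0, 12], [0, 0, 12], [0, 0, 12], [0, 0, 12]], offset=[[0.43, -0.2255, 0], [0.43, -0.2255, 0], [0.43, -0.2255, 0], [0.43, -0.2255, 0], [0.43, -0.2255, 0], [0.43, -0.2255, 0], [0.43, -0.2255, 0], [0.43, -0.2255, 0], [0.43, -0.2255, 0], [0.43, -0.2255, 0], [0.43, -0.2255, 0], [0.43, -0.2255, 0]], jaw=[0.085, 0.085, 0.085, 0.085, 0.085, 0.085, 0.085, 0.085, 0.085, 0.085, 0.085, 0.085])

```text
clock: 1.15
eef_pos: [0.5518, -0.2474, 0.2312]
ee_rot: [-3.133, -0.225, -0.0]
ft_force: [0.2, 0.3, -0.2]
gripper_width: 0.0852
```

```bash
python3 - <<'E'
from h import *
from cell import r
s=r.state();print(s)
print(rel(s,-9.2,(.4434,.2705,.2)))
E
```

```text
{'clock': 1.15, 'q': array([-4.71931335e-01,  4.16971236e-01,  1.70429612e+00,  6.00197235e-04,
        1.02029578e+00,  9.55051148e-01]), 'qvel': array([ 0.52854389,  0.13703114, -0.22393098, -0.01184486,  0.08885154,
        0.51713689]), 'joint_torque': array([ -4.73047256, -89.76919413, -39.39597487,   0.14193112,
        -0.0954557 ,  -1.01340763]), 'eef_pos': array([ 0.55181007, -0.24741077,  0.2312088 ]), 'ee_rot': array([-3.13308817e+00, -2.25185443e-01, -4.55365364e-04]), 'ft_force': array([ 0.21531815,  0.32762739, -0.24694117]), 'ft_torque': array([-0.01718873,  0.04673479, -0.03046887]), 'gripper_width': 0.08518585342342232}
([-0.03, -0.01, 17.42], [-0.0332, -0.5281, 0.0314])
```

>>> arm_command(rotation=[[0, 0, 17.4], [0, 0, 17.4], [0, 0, 17.4], [0, 0, 17.4], [0, 0, 17.4], [0, 0, 17.4], [0, 0, 17.4], [0, 0, 17.4], [0, 0, 17.4], [0, 0, 17.4], [0, 0, 17.4], [0, 0, 17.4]], offset=[[-0.033, -0.49, 0.03], [-0.033, -0.49, 0.03], [-0.033, -0.49, 0.03], [-0.033, -0.49, 0.03], [-0.033, -0.49, 0.03], [-0.033, -0.49, 0.03], [-0.033, -0.49, 0.03], [-0.033, -0.49, 0.03], [-0.033, -0.49, 0.03], [-0.033, -0.49, 0.03], [-0.033, -0.49, 0.03], [-0.033, -0.49, 0.03]], jaw=[0.085, 0.085, 0.085, 0.085, 0.085, 0.085, 0.085, 0.085, 0.085, 0.085, 0.085, 0.085])

```text
clock: 2.15
eef_pos: [0.4467, 0.2323, 0.2012]
ee_rot: [-3.131, 0.253, -0.0]
ft_force: [0.6, 0.7, -0.1]
gripper_width: 0.0853
```

```bash
python3 - <<'E'
from h import *
from cell import r
d=r.read_camera("wrist");d=r.read_camera("wrist");np.savez("wrist1.npz",**d);cv2.imwrite("pics/wrist1.png",d["img"][:,:,::-1])
s=r.state();print(s["q"],s["eef_pos"],s["qvel"].round(3))
print(rel(s,-9.2,(.4434,.2705,.12)),project(d,[[.4434,.2705,.064],[.4434,.2705,.01]]))
E
```

```text
[4.22759096e-01 3.15033903e-01 1.95891001e+00 1.13265278e-03
 8.67569079e-01 2.14987489e+00] [0.44640757 0.23440976 0.20096133] [-0.082 -0.012  0.02  -0.026  0.008 -0.09 ]
([-0.04, 0.02, 0.2], [-0.0086, -0.0351, 0.081]) [[225.07030999 184.51349986]
 [230.1796986  170.14938152]]
```

View pics/wrist1.png

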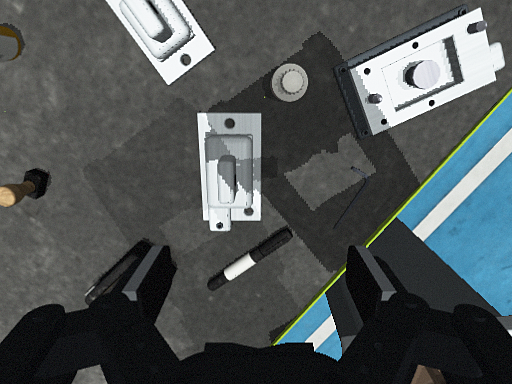

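```bash
python3 - <<'E'
from h import *
d=load("wrist1.npz"); im=d["img"]
v,u=np.mgrid[100:235,190:270]; P=cloud(d,np.c_[u.ravel(),v.ravel()])
for lo,hi in [(.058,.07),(.006,.016)]:
    k=(P[:,2]>lo)&(P[:,2]<hi);s=P[k];print(len(s),s.mean(0).round(4),[np.round(x,1) for x in cv2.minAreaRect((s[:,:2]*1e3).astype(np.float32))])
cv2.imwrite("pics/w1z.png",cv2.resize(im[100:240,185:280,::-1],None,fx=4,fy=4,interpolation=cv2.INTER_CUBIC))
cv2.imwrite("pics/w1b.png",cv2.resize(im[0:140,330:512,::-1],None,fx=4,fy=4,interpolation=cv2.INTER_CUBIC))
E
```

```text
718 [0.4462 0.2695 0.0644] [array([445.4, 270.3]), array([16.8, 42.7]), np.float64(80.4)]
2748 [0.4586 0.2653 0.0113] [array([438.8, 271.4]), array([ 67.9, 135.9]), np.float64(80.8)]
```

View pics/w1z.png

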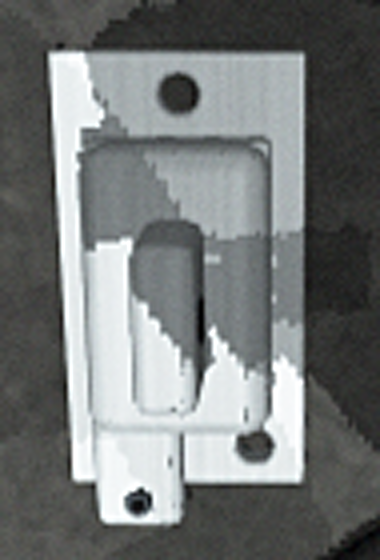

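View pics/w1b.png

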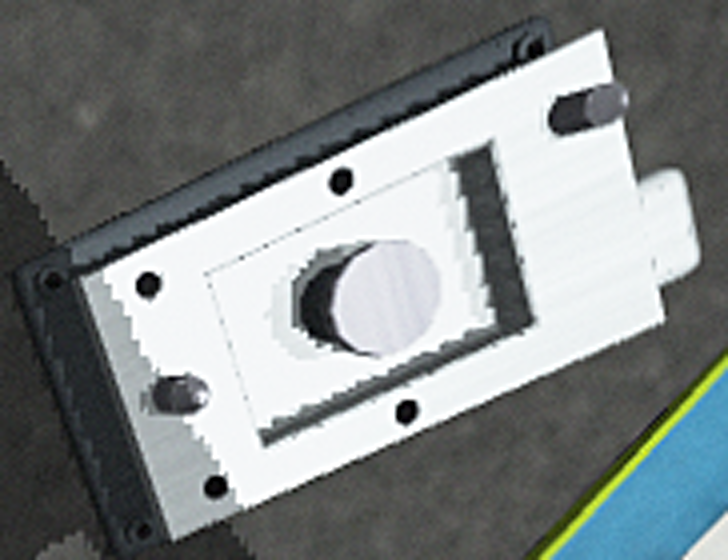

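```bash
cat >> h.py <<'E'
def fit(model,obs):
    a=model-model.mean(0);b=obs-obs.mean(0)
    th=np.arctan2((a[:,0]*b[:,1]-a[:,1]*b[:,0]).sum(),(a*b).sum())
    R=np.array([[np.cos(th),-np.sin(th)],[np.sin(th),np.cos(th)]])
    t=obs.mean(0)-R@model.mean(0); res=obs-(model@R.T+t)
    return np.degrees(th).round(2),(t*1e3).round(1),(res*1e3).round(1).tolist()
E
python3 - <<'E'
from h import *
d=load("wrist1.npz")
f=lambda pts,o: (np.array(pts,float)+.5)/4-.5+np.array(o)
c=onplane(d,f([(50,51),(305,52),(303,484),(71,482),(180,93),(254,446)],(185,100)),.010)
m=np.array([(-62,-34),(-62,34),(62,34),(62,-34),(-51,0),(51,20)])/1e3
print(fit(m,c[:,:2]))
b=onplane(d,f([(77,277),(604,30),(664,320),(165,541)],(330,0)),.034)
mb=np.array([(-62,34),(62,34),(62,-34),(-62,-34)])/1e3
print(fit(mb,b[:,:2]))
E
```

```text
(np.float64(170.37), array([444.3, 270.2]), [[0.5, 0.1], [0.7, -0.0], [-1.1, -0.4], [-0.8, 0.9], [0.6, -0.4], [0.1, -0.0]])
(np.float64(-74.48), array([512.9,  67.8]), [[-0.0, 0.5], [0.2, -0.8], [0.5, -0.7], [-0.6, 1.0]])
```

```bash
python3 - <<'E'
from h import *
from cell import r
s=r.state();print(rel(s,-9.3,(.4438,.2704,.11)),rel(s,-9.3,(.4438,.2704,.038)))
E
```

```text
([-0.04, 0.02, 0.3], [-0.0082, -0.0351, 0.091]) ([-0.04, 0.02, 0.3], [-0.0081, -0.035, 0.163])
```

>>> arm_command(rotation=[[0, 0, 0.3], [0, 0, 0.3], [0, 0, 0.3], [0, 0, 0.3], [0, 0, 0.3], [0, 0, 0.3], [0, 0, 0.3]], offset=[[-0.008, -0.035, 0.03], [-0.008, -0.035, 0.06], [-0.008, -0.035, 0.09], [-0.008, -0.035, 0.1], [-0.008, -0.035, 0.1], [-0.008, -0.035, 0.1], [-0.008, -0.035, 0.1]], jaw=[0.085, 0.07, 0.06, 0.06, 0.06, 0.06, 0.06])

```text
clock: 2.83
eef_pos: [0.4465, 0.2659, 0.1027]
ee_rot: [-3.13, 0.262, -0.002]
ft_force: [0.6, 0.8, 0.3]
gripper_width: 0.0602
```

```bash
python3 - <<'E'
from h import *
from cell import r
s=r.state();print(s["eef_pos"],s["gripper_width"],rel(s,-9.3,(.4438,.2704,.038)))
E
```

```text
[0.44651334 0.26588485 0.10273762] 0.06019407143281619 ([-0.06, -0.08, -0.28], [-0.0035, -0.0039, 0.0647])
```

>>> arm_command(rotation=[[0, 0, -0.3], [0, 0, -0.3], [0, 0, -0.3], [0, 0, -0.3], [0, 0, -0.3], [0, 0, -0.3]], offset=[[-0.0035, -0.004, 0.02], [-0.0035, -0.004, 0.04], [-0.0035, -0.004, 0.055], [-0.0035, -0.004, 0.06], [-0.0035, -0.004, 0.06], [-0.0035, -0.004, 0.06]], jaw=[0.06, 0.06, 0.06, 0.06, 0.06, 0.06])

```text
clock: 3.33
eef_pos: [0.4435, 0.2706, 0.0425]
ee_rot: [-3.131, 0.254, -0.002]
ft_force: [-0.1, -0.3, -0.5]
gripper_width: 0.0602
```

```bash
python3 - <<'E'
from h import *
from cell import r
s=r.state();print(s["eef_pos"],s["ft_force"],rel(s,-9.3,(.4438,.2704,.038)))
E
```

```text
[0.44348566 0.27057199 0.04248192] [-0.07705961 -0.30296531 -0.54401432] ([-0.05, -0.06, 0.04], [0.0003, 0.0001, 0.0045])
```

Good alignment. Lower 4 mm and grip, then lift.

>>> arm_command(rotation=[[0, 0, 0], [0, 0, 0], [0, 0, 0], [0, 0, 0], [0, 0, 0], [0, 0, 0], [0, 0, 0], [0, 0, 0], [0, 0, 0], [0, 0, 0], [0, 0, 0], [0, 0, 0]], offset=[[0, 0, 0.004], [0, 0, 0.004], [0, 0, 0.004], [0, 0, 0.004], [0, 0, 0.004], [0, 0, 0.004], [0, 0, 0.004], [0, 0, 0.004], [0, 0, 0.004], [0, 0, 0.004], [0, 0, 0.004], [0, 0, 0.004]], jaw=[0.06, 0.06, 0.01, 0.01, 0.01, 0.01, 0.01, 0.01, 0.01, 0.01, 0.01, 0.01], newtons=80)

```text
clock: 4.33
eef_pos: [0.4428, 0.2705, 0.0377]
ee_rot: [-3.131, 0.253, -0.0]
ft_force: [-1.3, 0.5, 9.6]
gripper_width: 0.0148
```

>>> arm_command(rotation=[[0, 0, 0], [0, 0, 0], [0, 0, 0], [0, 0, 0], [0, 0, 0], [0, 0, 0], [0, 0, 0], [0, 0, 0], [0, 0, 0]], offset=[[0, 0, -0.01], [0, 0, -0.03], [0, 0, -0.06], [0, 0, -0.09], [0, 0, -0.12], [0, 0, -0.13], [0, 0, -0.13], [0, 0, -0.13], [0, 0, -0.13]], jaw=[0.01, 0.01, 0.01, 0.01, 0.01, 0.01, 0.01, 0.01, 0.01])

```text
clock: 5.08
eef_pos: [0.4418, 0.2699, 0.1659]
ee_rot: [3.13, -0.253, -0.003]
ft_force: [0.1, 0.1, -4.2]
gripper_width: 0.0147
```

```bash
python3 - <<'E'
from h import *
from cell import r
d=r.read_camera("wrist");np.savez("wrist2.npz",**d);cv2.imwrite("pics/wrist2.png",d["img"][:,:,::-1])
s=r.state();print(s["eef_pos"],s["ft_force"],s["gripper_width"],s["ee_rot"],rel(s,105.8,(.512,.0683,.168)))
d=r.read_camera("scene");np.savez("scene2.npz",**d);cv2.imwrite("pics/scene2.png",d["img"][:,:,::-1])
E
```

```text
[0.44172469 0.26984675 0.16567068] [-0.07915664 -0.05412311 -3.77961584] 0.014538079899824493 [ 3.1298627  -0.25299605 -0.00364306] ([-0.06, 0.18, -115.04], [0.1017, 0.1876, -0.0022])
```

View pics/wrist2.png

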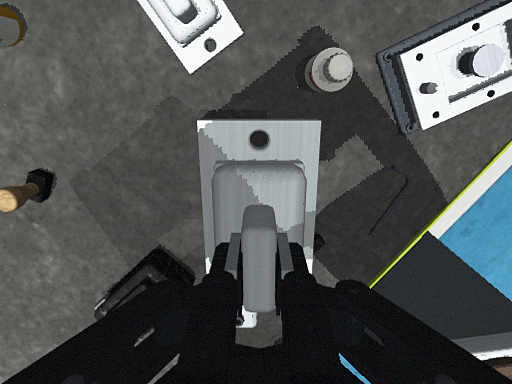

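View pics/scene2.png

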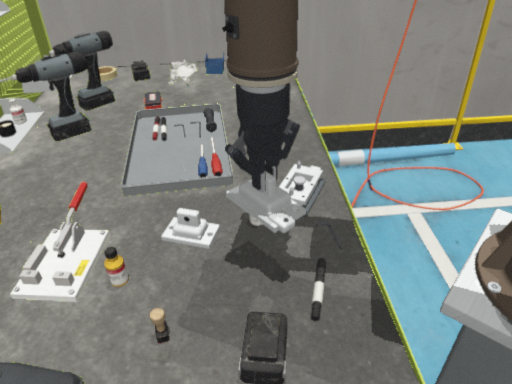

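>>> arm_command(rotation=[[0, 0, -7], [0, 0, -14], [0, 0, -21], [0, 0, -28], [0, 0, -35], [0, 0, -42], [0, 0, -49], [0, 0, -56], [0, 0, -63], [0, 0, -70], [0, 0, -74], [0, 0, -75]], offset=[[0.008, 0.015, 0], [0.016, 0.03, 0], [0.025, 0.047, 0], [0.034, 0.063, 0], [0.043, 0.08, 0], [0.053, 0.097, 0], [0.062, 0.115, 0], [0.072, 0.133, 0], [0.082, 0.15, 0], [0.092, 0.17, 0], [0.1, 0.183, 0], [0.102, 0.187, 0]], jaw=[0.01, 0.01, 0.01, 0.01, 0.01, 0.01, 0.01, 0.01, 0.01, 0.01, 0.01, 0.01])

```text
clock: 6.18
eef_pos: [0.5136, 0.0674, 0.166]
ee_rot: [-2.635, -1.71, 0.003]
ft_force: [-0.4, 0.3, -4.3]
gripper_width: 0.0148
```

```bash
python3 - <<'E'
from h import *
from cell import r
s=r.state();print(s["eef_pos"],s["q"],s["gripper_width"],rel(s,105.8,(.5123,.0673,.150)))
E
```

```text
[0.51360071 0.0674145  0.16599775] [ 7.22461283e-02  3.81218954e-01  1.96269943e+00 -5.05697113e-04
  7.99355011e-01  4.92152575e-01] 0.01481290877888202 ([-0.09, 0.04, -39.84], [-0.0006, -0.0011, 0.016])
```

>>> arm_command(rotation=[[0, 0, -7], [0, 0, -14], [0, 0, -21], [0, 0, -28], [0, 0, -35], [0, 0, -39], [0, 0, -39.8], [0, 0, -39.8], [0, 0, -39.8], [0, 0, -39.8]], offset=[[-0.0005, -0.001, 0], [-0.0005, -0.001, 0], [-0.0005, -0.001, 0], [-0.0005, -0.001, 0], [-0.0005, -0.001, 0], [-0.0005, -0.001, 0.01], [-0.0005, -0.001, 0.016], [-0.0005, -0.001, 0.016], [-0.0005, -0.001, 0.016], [-0.0005, -0.001, 0.016]], jaw=[0.01, 0.01, 0.01, 0.01, 0.01, 0.01, 0.01, 0.01, 0.01, 0.01])

```text
clock: 7.02
eef_pos: [0.5121, 0.0694, 0.151]
ee_rot: [-1.903, -2.499, 0.001]
ft_force: [-0.2, 0.3, -3.3]
gripper_width: 0.0147
```

```bash
python3 - <<'E'
from h import *
from cell import r
for n in ["top","scene","wrist"]:
    d=r.read_camera(n);np.savez(n+"3.npz",**d);cv2.imwrite(f"pics/{n}3.png",d["img"][:,:,::-1])
s=r.state();print(s["eef_pos"],s["ft_force"],s["gripper_width"],rel(s,105.8,(.5123,.0673,.150)))
d=load("top3.npz");cv2.imwrite("pics/top3z.png",cv2.resize(d["img"][120:250,220:360,::-1],None,fx=5,fy=4.6,interpolation=cv2.INTER_CUBIC))
E
```

```text
[0.51236825 0.06942497 0.151512  ] [ 0.2145536   0.51380631 -4.42858917] 0.014667139731517568 ([0.02, 0.0, -0.3], [-0.002, -0.0006, 0.0015])
```

View pics/top3z.png

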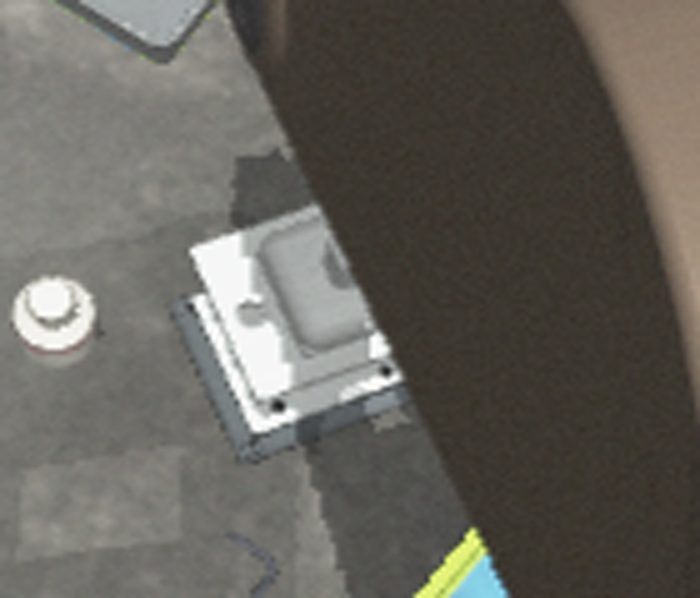

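View pics/scene3.png

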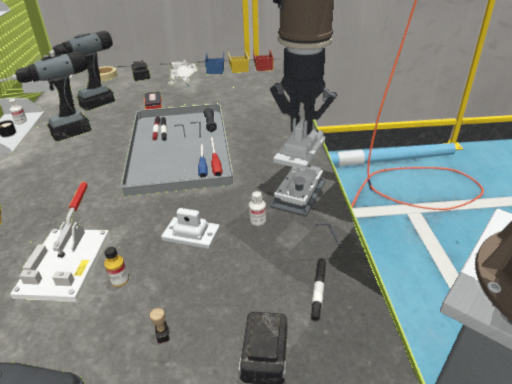

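View pics/wrist3.png

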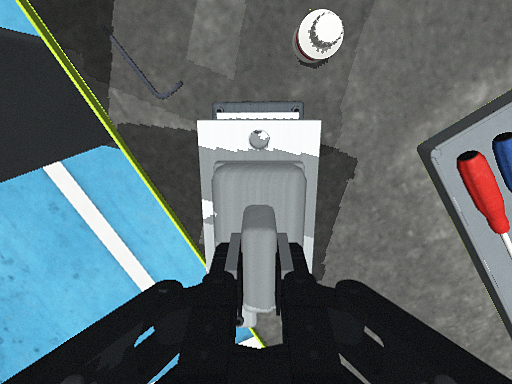

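```bash
python3 - <<'E'
from h import *
d=load("wrist3.npz");cv2.imwrite("pics/w3z.png",cv2.resize(d["img"][95:225,190:330,::-1],None,fx=5,fy=4.6,interpolation=cv2.INTER_CUBIC))
d=load("scene3.npz");cv2.imwrite("pics/s3z.png",cv2.resize(d["img"][100:220,260:340,::-1],None,fx=6,fy=5,interpolation=cv2.INTER_CUBIC))
E
```

```text
(no output)
```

View pics/w3z.png

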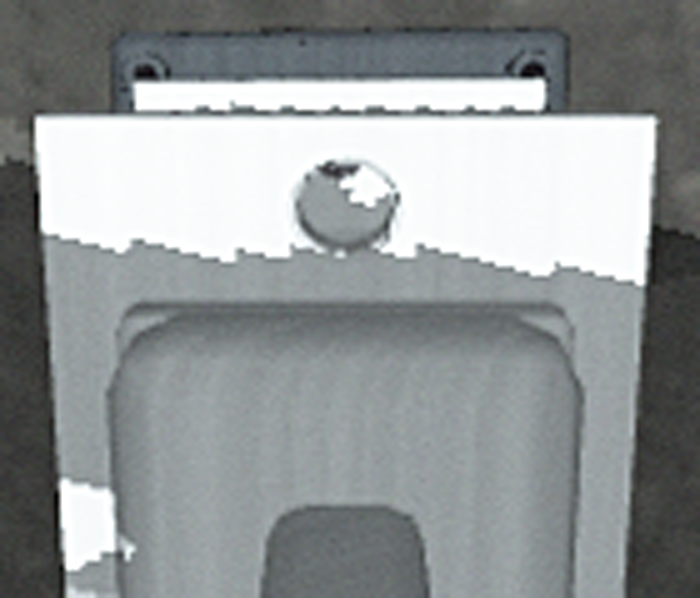

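View pics/s3z.png

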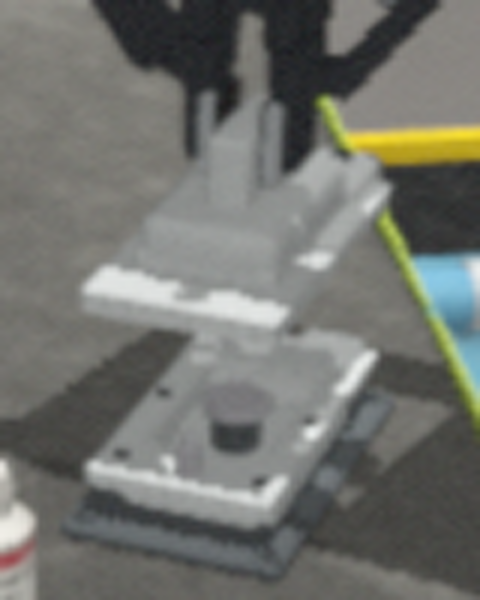

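```bash
python3 - <<'E'
from h import *
from cell import r
d=load("wrist3.npz")
f=lambda pts,sx,sy,o: np.c_[(np.array(pts,float)[:,0]+.5)/sx-.5+o[0],(np.array(pts,float)[:,1]+.5)/sy-.5+o[1]]
zt=.1515-.0377+.010
# check height by depth
P=cloud(d,[(u,v) for u in range(205,250,3) for v in range(123,130)]);print("flange top z",P[:,2].mean(),zt)
zt=P[:,2].mean() if abs(P[:,2].mean()-zt)<.004 else zt
mc=np.array([(-62,34),(-62,-34),(-51,0)])/1e3
c=onplane(d,f([(655,116),(35,116),(347,203)],5,4.6,(190,95)),zt)
# image right side = ? 
print(c.round(4).tolist())
for sgn in (1,-1):
    m=mc*[1,sgn]; print("wrist cover",fit(m,c[:,:2]))
b=onplane(d,f([(546,80),(134,82)],5,4.6,(190,95)),.034);print("base edge wrist",b.round(4).tolist())
th=np.radians(-74.2);R=np.array([[np.cos(th),-np.sin(th)],[np.sin(th),np.cos(th)]])
print("base edge expected",(np.array([(-.062,.034),(-.062,-.034)])@R.T+[.512,.0683]).round(4).tolist())
t=load("top3.npz")
c=onplane(t,f([(190,247),(250,432),(250,312)],5,4.6,(220,120)),zt);print("top cover",c.round(4).tolist(),fit(mc,c[:,:2]))
print(r.state()["eef_pos"])
E
```

```text
flange top z 0.12808106345993145 0.1238
[[0.5292, 0.1392, 0.1238], [0.4634, 0.121, 0.1238], [0.4993, 0.1201, 0.1238]]
wrist cover (np.float64(-74.5), array([512.9,  70.6]), [[0.1, -0.2], [-0.1, -0.2], [0.0, 0.4]])
wrist cover (np.float64(105.42), array([481.8, 183. ]), [[-1.9, 6.9], [-2.1, 6.8], [3.9, -13.7]])
base edge wrist [[0.529, 0.1369, 0.034], [0.463, 0.1183, 0.034]]
base edge expected [[0.5278, 0.1372], [0.4624, 0.1187]]
top cover [[0.5281, 0.1395, 0.1238], [0.4493, 0.1259, 0.1238], [0.4984, 0.1201, 0.1238]] (np.float64(-79.14), array([502.9,  71.2]), [[3.4, 1.0], [-8.6, 0.2], [5.1, -1.2]])
[0.51236825 0.06942497 0.151512  ]
```

```bash
python3 - <<'E'
from h import *
th=np.radians(-74.3);R=np.array([[np.cos(th),-np.sin(th)],[np.sin(th),np.cos(th)]])
for n,c0 in [("wrist3",(.5129,.0700)),("scene3",(.512,.0700)),("top3",(.512,.0700))]:
    d=load(n+".npz");v,u=np.mgrid[0:384,0:512];uv=np.c_[u.ravel(),v.ravel()]
    P=cloud(d,uv);P=P[d["z_map"].ravel()>0]
    L=(P[:,:2]-c0)@R
    for nm,k in dict(flange=(L[:,0]>-60)&(L[:,0]<-43)&(abs(L[:,1])<.030)&(abs(L[:,1])>.008)&(abs(P[:,2]-.125)<.012),
                     dome=(L[:,0]>-36e-3)&(L[:,0]<-24e-3)&(abs(L[:,1])<.020)&(abs(P[:,2]-.148)<.010),
                     domeR=(L[:,0]<36e-3)&(L[:,0]>24e-3)&(abs(L[:,1])<.020)&(abs(P[:,2]-.148)<.010),
                     neckfl=(L[:,0]>45e-3)&(L[:,0]<60e-3)&(L[:,1]<.032)&(L[:,1]>.005)&(abs(P[:,2]-.122)<.012),
                     flx=(L[:,0]>-.060)&(L[:,0]<-.040)&(abs(L[:,1])<.030)&(abs(P[:,2]-.125)<.012)).items():
        if k.sum()>15:
            A=np.c_[L[k],np.ones(k.sum())];co=np.linalg.lstsq(A,P[k,2],rcond=None)[0]
            print(n,nm,k.sum(),"z",np.median(P[k,2]).round(4),"at x",L[k,0].mean().round(3),"slopes deg",np.degrees(co[:2]).round(1))
    # base parting
E
```

```text
wrist3 dome 1825 z 0.1486 at x -0.03 slopes deg [ 3.8 -0. ]
wrist3 flx 3762 z 0.1248 at x -0.049 slopes deg [ 4.8 -0.2]
scene3 dome 76 z 0.1481 at x -0.031 slopes deg [ 8.7 -0. ]
scene3 flx 254 z 0.1244 at x -0.047 slopes deg [18.6 -0.1]
top3 dome 142 z 0.1462 at x -0.03 slopes deg [2.8 0.1]
top3 flx 323 z 0.1226 at x -0.049 slopes deg [ 8.6 -0. ]
```

```bash
python3 - <<'E'
from h import *
th=np.radians(-74.3);R=np.array([[np.cos(th),-np.sin(th)],[np.sin(th),np.cos(th)]])
for n,c0 in [("wrist3",(.5129,.0700)),("scene3",(.512,.0700)),("top3",(.512,.0700))]:
    d=load(n+".npz");v,u=np.mgrid[0:384,0:512];uv=np.c_[u.ravel(),v.ravel()]
    P=cloud(d,uv);P=P[d["z_map"].ravel()>0]
    L=(P[:,:2]-c0)@R
    for x in range(-64,72,4):
        k=(abs(L[:,0]*1e3-x)<2)&(abs(L[:,1])<.031)&(abs(L[:,1])>.027)&(P[:,2]<.18)&(P[:,2]>.1)
        k2=(abs(L[:,0]*1e3-x)<2)&(abs(L[:,1])<.02)&(abs(L[:,1])>.014)&(P[:,2]<.18)&(P[:,2]>.1)
        print(n,x,k.sum(),(np.median(P[k,2])*1e3).round(1) if k.any() else "",k2.sum(),(np.median(P[k2,2])*1e3).round(1) if k2.any() else "")
E
```

```text
wrist3 -64 23 121.2 31 117.6
wrist3 -60 114 124.8 175 124.8
wrist3 -56 106 124.8 160 124.8
wrist3 -52 101 125.0 151 124.7
wrist3 -48 100 124.9 149 124.7
wrist3 -44 99 124.9 148 124.8
wrist3 -40 95 124.8 364 137.4
wrist3 -36 91 124.7 202 147.3
wrist3 -32 93 124.8 180 148.5
wrist3 -28 78 124.8 178 148.6
wrist3 -24 74 124.7 171 148.7
wrist3 -20 72 124.9 162 148.5
wrist3 -16 63 124.7 160 148.6
wrist3 -12 76 124.7 154 148.5
wrist3 -8 65 124.8 305 149.8
wrist3 -4 60 124.7 480 167.2
wrist3 0 69 124.7 51 148.4
wrist3 4 64 124.9 0 
wrist3 8 59 124.6 0 
wrist3 12 57 124.8 0 
wrist3 16 62 124.8 0 
wrist3 20 49 124.7 0 
wrist3 24 21 124.6 0 
wrist3 28 11 124.6 0 
wrist3 32 0  0 
wrist3 36 0  0 
wrist3 40 0  0 
wrist3 44 0  0 
wrist3 48 0  0 
wrist3 52 0  0 
wrist3 56 0  0 
wrist3 60 0  2 133.0
wrist3 64 0  9 133.3
wrist3 68 0  7 133.0
scene3 -64 13 120.2 18 118.5
scene3 -60 9 120.5 14 123.2
scene3 -56 4 124.1 5 124.0
scene3 -52 6 123.9 8 124.1
scene3 -48 3 123.7 5 124.3
scene3 -44 5 124.2 19 129.7
scene3 -40 5 124.0 47 136.8
scene3 -36 2 124.5 11 146.4
scene3 -32 4 124.6 7 147.4
scene3 -28 2 123
[... 548 characters left out ...]
60 3 124.5 3 130.6
scene3 64 0  3 130.3
scene3 68 3 124.8 2 131.6
top3 -64 4 119.0 7 121.5
top3 -60 10 122.8 13 122.4
top3 -56 9 122.9 12 122.9
top3 -52 8 122.4 14 122.3
top3 -48 9 121.7 12 122.2
top3 -44 9 122.2 13 122.8
top3 -40 8 122.9 24 139.1
top3 -36 11 122.6 16 145.6
top3 -32 7 122.1 13 146.3
top3 -28 7 123.4 13 146.1
top3 -24 7 122.7 15 146.8
top3 -20 6 122.6 15 146.1
top3 -16 7 122.2 12 146.2
top3 -12 5 122.2 0 
top3 -8 0  0 
top3 -4 0  0 
top3 0 0  0 
top3 4 0  0 
top3 8 0  0 
top3 12 0  0 
top3 16 0  0 
top3 20 0  0 
top3 24 0  0 
top3 28 0  0 
top3 32 0  0 
top3 36 0  0 
top3 40 0  0 
top3 44 0  0 
top3 48 0  0 
top3 52 0  0 
top3 56 0  0 
top3 60 0  0 
top3 64 0  0 
top3 68 0  0
```

```bash
python3 - <<'E'
from h import *
from cell import r
print(rel(r.state(),105.8,(.5122,.067,.102)))
E
```

```text
([0.02, 0.0, -0.3], [-0.0023, -0.0008, 0.0495])
```

>>> arm_command(rotation=[[0, 0, -0.3], [0, 0, -0.3], [0, 0, -0.3], [0, 0, -0.3], [0, 0, -0.3], [0, 0, -0.3], [0, 0, -0.3], [0, 0, -0.3]], offset=[[-0.0023, -0.0008, 0.01], [-0.0023, -0.0008, 0.025], [-0.0023, -0.0008, 0.04], [-0.0023, -0.0008, 0.049], [-0.0023, -0.0008, 0.049], [-0.0023, -0.0008, 0.049], [-0.0023, -0.0008, 0.049], [-0.0023, -0.0008, 0.049]], jaw=[0.01, 0.01, 0.01, 0.01, 0.01, 0.01, 0.01, 0.01])

```text
clock: 7.83
eef_pos: [0.5126, 0.067, 0.103]
ee_rot: [1.893, 2.506, 0.001]
ft_force: [-0.8, -0.1, -4.3]
gripper_width: 0.0144
```

```bash
python3 - <<'E'
from h import *
from cell import r
d=r.read_camera("wrist");np.savez("wrist4.npz",**d);cv2.imwrite("pics/w4z.png",cv2.resize(d["img"][95:225,190:330,::-1],None,fx=5,fy=4.6,interpolation=cv2.INTER_CUBIC))
d=r.read_camera("scene");np.savez("scene4.npz",**d);cv2.imwrite("pics/s4z.png",cv2.resize(d["img"][110:220,250:345,::-1],None,fx=6,fy=5,interpolation=cv2.INTER_CUBIC))
s=r.state();print(s["eef_pos"],s["ft_force"],rel(s,105.8,(.5122,.067,.102)))
E
```

```text
[0.51251534 0.06701222 0.10292328] [-0.81313521 -0.44054466 -4.10289281] ([0.06, 0.01, 0.06], [0.0001, -0.0003, 0.0009])
```

View pics/w4z.png

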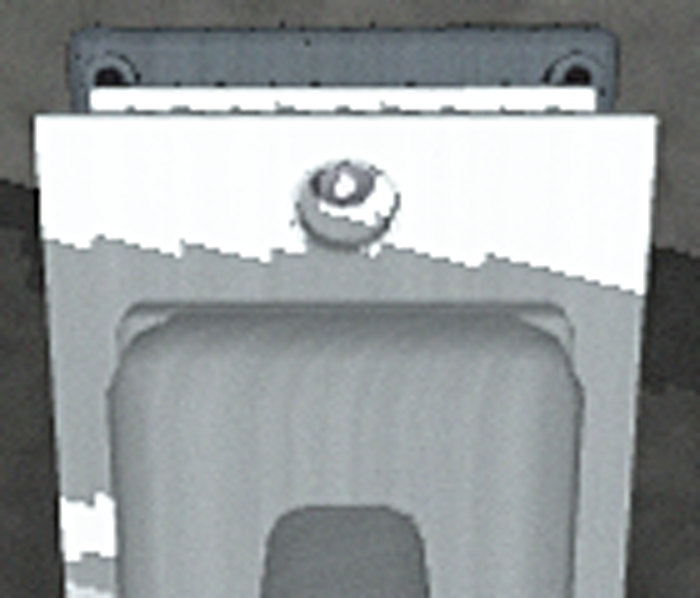

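View pics/s4z.png

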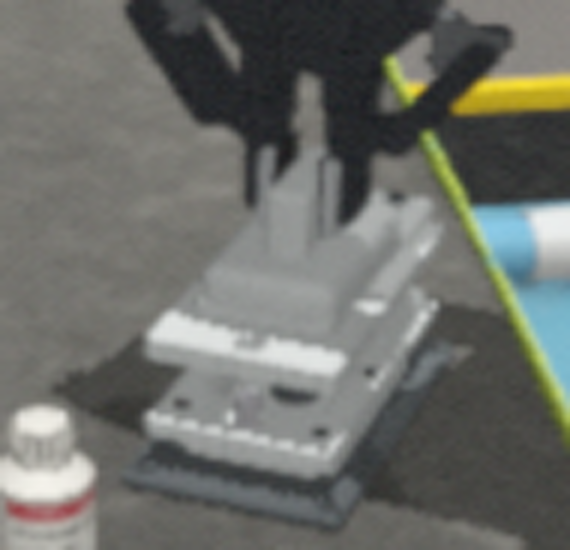

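```bash
python3 - <<'E'
from h import *
d=load("wrist4.npz")
f=lambda pts,sx,sy,o: np.c_[(np.array(pts,float)[:,0]+.5)/sx-.5+o[0],(np.array(pts,float)[:,1]+.5)/sy-.5+o[1]]
F=lambda p:f(p,5,4.6,(190,95))
zt=.1029-.0377+.010
h=onplane(d,F([(347,203)]),zt)[0];t=onplane(d,F([(345,184)]),.054)[0]
b=onplane(d,F([(595,89),(91,89)]),.034);c=onplane(d,F([(655,116),(35,116)]),zt)
print("hole",h,"tip",t,"tip-hole mm",(t-h)[:2]*1e3);print((c-b)[:,:2]*1e3)
for e in (b,c):
  v=e[0]-e[1];print(np.degrees(np.arctan2(v[1],v[0])),np.linalg.norm(v))
E
```

```text
hole [0.49923948 0.11759518 0.0752    ] tip [0.49921937 0.11685314 0.054     ] tip-hole mm [-0.02011694 -0.74203801]
[[0.17704989 0.05427386]
 [0.3343418  0.09882491]]
15.830556208305078 0.06844757815599657
15.830595514067022 0.0682840986825346
```

>>> arm_command(rotation=[[0, 0, 0], [0, 0, 0], [0, 0, 0], [0, 0, 0], [0, 0, 0], [0, 0, 0], [0, 0, 0]], offset=[[0, -0.0003, 0.005], [0, -0.0003, 0.01], [0, -0.0003, 0.015], [0, -0.0003, 0.019], [0, -0.0003, 0.022], [0, -0.0003, 0.022], [0, -0.0003, 0.022]], jaw=[0.01, 0.01, 0.01, 0.01, 0.01, 0.01, 0.01])

```text
clock: 8.52
eef_pos: [0.5117, 0.0669, 0.08]
ee_rot: [-1.894, -2.506, 0.0]
ft_force: [-0.2, 0.1, -4.4]
gripper_width: 0.0143
```

>>> arm_command(rotation=[[0, 0, 0], [0, 0, 0], [0, 0, 0], [0, 0, 0], [0, 0, 0]], offset=[[0, 0, 0.002], [0, 0, 0.004], [0, 0, 0.006], [0, 0, 0.007], [0, 0, 0.007]], jaw=[0.01, 0.01, 0.01, 0.01, 0.01], newtons=100)

```text
clock: 8.93
eef_pos: [0.512, 0.0669, 0.0734]
ee_rot: [1.894, 2.506, 0.0]
ft_force: [-0.7, 0.1, 6.3]
gripper_width: 0.0141
```

>>> arm_command(rotation=[[0, 0, 0], [0, 0, 0], [0, 0, 0], [0, 0, 0]], offset=[[0, 0, 0.001], [0, 0, 0.002], [0, 0, 0.002], [0, 0, 0.002]], jaw=[0.01, 0.01, 0.01, 0.01])

```text
clock: 9.27
eef_pos: [0.512, 0.0669, 0.0718]
ee_rot: [1.894, 2.506, 0.001]
ft_force: [-2.1, -0.9, 10.9]
gripper_width: 0.0141
```

>>> arm_command(rotation=[[0, 0, 0], [0, 0, 0], [0, 0, 0], [0, 0, 0], [0, 0, 0]], offset=[[0, 0, 0.0005], [0, 0, 0.001], [0, 0, 0.001], [0, 0, 0.001], [0, 0, 0.001]], jaw=[0.01, 0.01, 0.01, 0.01, 0.01])

```text
clock: 9.68
eef_pos: [0.5121, 0.0669, 0.0717]
ee_rot: [1.893, 2.506, 0.001]
ft_force: [-8.3, -1.4, 34.0]
gripper_width: 0.0144
```

```bash
python3 - <<'E'
from h import *
from cell import r
for n in ("wrist","scene"):
    d=r.read_camera(n);np.savez(n+"5.npz",**d)
    a=d["img"][95:225,190:330] if n=="wrist" else d["img"][110:220,250:345]
    cv2.imwrite(f"pics/{n[0]}5z.png",cv2.resize(a[:,:,::-1],None,fx=5,fy=4.6,interpolation=cv2.INTER_CUBIC))
s=r.state();print(s["clock"],s["eef_pos"],s["ft_force"],s["gripper_width"],s["qvel"].round(4))
E
```

```text
9.7833 [0.51203652 0.06691732 0.07173936] [-7.96876791 -0.33063144 34.85131746] 0.01420183866542555 [ 0.0024  0.0016  0.0009 -0.0017 -0.0011 -0.0015]
```

View pics/s5z.png

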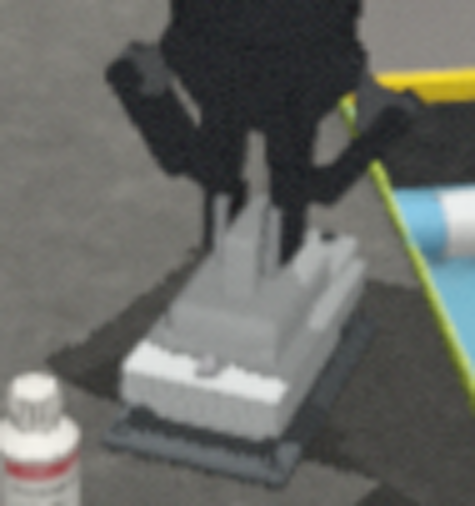

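View pics/w5z.png

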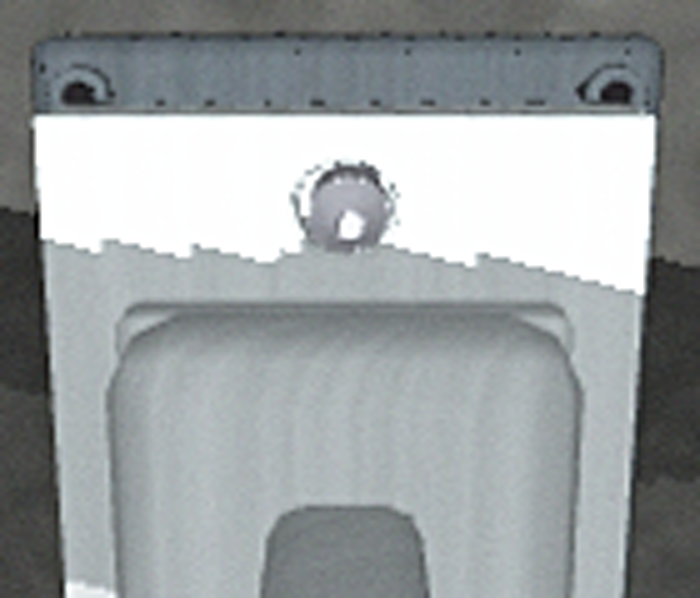

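>>> arm_command(rotation=[[0, 0, 0], [0, 0, 0], [0, 0, 0], [0, 0, 0]], offset=[[0, 0, -0.0003], [0, 0, -0.0003], [0, 0, -0.0003], [0, 0, -0.0003]], jaw=[0.01, 0.01, 0.01, 0.01])

```text
clock: 10.12
eef_pos: [0.512, 0.0669, 0.0718]
ee_rot: [1.893, 2.506, 0.001]
ft_force: [-6.3, -1.2, 27.3]
gripper_width: 0.0139
```

```bash
python3 - <<'E'
from cell import r
s=r.state();print(s["ft_force"],s["eef_pos"],s["qvel"].round(4))
print(r.hand_in())
E
```

```text
[-6.31836774 -1.16755088 27.26406834] [0.51202932 0.06690885 0.07175401] [ 0.0008 -0.0009 -0.0018  0.0001  0.0008  0.0016]
the job is handed in; nothing more can be done
None
```

The long cover is on both dowels the right way round and pressed closed. I handed the job in at about 10.1 s with the robot still gripping and pressing; the hand-in gave no verdict.

**What I did:** I located the cover and the base in the top and wrist images. I gripped the cover by its rib, lifted it, turned it about 115° and lowered it onto the dowels. I then pressed until the force rose past the spring's 12 N. I eased back 0.3 mm before handing in.

**Last checks:**
- **Closed:** The TCP stood at z = 0.0718 m, against 0.0717 m expected when closed. The wrist force was 27 N upwards, about 31 N including the cover's weight and well above the spring's 12 N. The scene picture showed no gap between the halves.
- **Dowels:** The plain-end dowel was visible inside its hole. I could not see the neck-end dowel directly. Just before the final lowering, the cover's plain-end edge was 0.2–0.3 mm from the base's and parallel to it.
- **Grip:** The grip was set to 100 N, with the arm at rest.
- **Short cover:** I did not touch it. In the scene picture taken during the transfer it looked unmoved; I did not measure it again at the end.

**Disagreements:** The cameras differed by about 1 mm in position and 0.5° in angle. A 6 N sideways force remained while pressing. The finger opening read about 14 mm on the 16 mm rib.

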